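# Close the thickness gauge on a specimen block

### The arm

A 6-joint arm with a two-finger parallel gripper is mounted at the origin on the work surface. World frame = base frame: x ahead of the robot, y to its left, z up, the work surface at z = 0. Lengths are in m, angles in degrees, forces in N, time in s.
With the tool pointing down it reaches from about 0.35 to 0.875 m from the base axis. Payload 4.2 kg.
Tool frame: the origin (TCP) lies between the finger pads; the fingertips stand 19 mm ahead of it and the grasp point (between the pads) is the TCP; z points along the fingers, y is the line along which they close (so a half turn about z gives the same grasp; the last joint's range is limited). The gripper opens to 87 mm and grips with 3 to 60 N. Pads are 19 mm wide; open, the fingers measure 117 mm over their backs; the gripper's body (75 mm by 190 mm) begins 51 mm behind the grasp point.
Start: joints at [79.847, 22.042, 0.453, 0, -68.411, -14.817], TCP at [0.264, 0.567, 0.242] pointing down, gripper open.
Joint ranges: [-179.83, 179.83], [-69.29, 118.12], [-61.27, 80.66], [-181.25, 117.63], [-171.15, -9.14], [-177.46, 177.46]. Speed limits (degrees/s): [159.86, 159.86, 180, 180, 180, 180].

### API

Orientations are given as a 3x3 rotation matrix whose columns are the frame's x, y, z axes.
In Python, from station import r gives the robot as it stands.
- The arm moves only by the tool drive_tool, never from a script. Its argument "steps" is one flat list of numbers, 7 for each row, row after row: the turn, a rotation vector about the tool's x, y, z in rad, then the shift along the tool's x, y, z in m, then the opening, from 0 (shut) to 1 (fully open). A call has 1 to 10 rows; each row shifts and turns the commanded pose from where the row before left it, along the tool's axes as they then stand; what a row does not reach is not made up. A row lasts 1/12 s, in which the tool goes at most 41.7 mm and 7.16 degrees, less where a joint would pass 70% of its speed; a pose out of reach is approached as far as the arm can. A call is refused whole if a number of a shift passes 0.0417 or a number of a turn 0.125, either way. A call with a gripper value outside its range is refused whole. The fingers move at their own pace and stop on an object; the grip force is fixed at half the most. Time passes only in rows, so rows that do not move let the fingers close. It gives the time, the measured TCP pose, the force, the opening and the grip force at its end, in the units of the state.
- r.sense(): the state, without advancing time (a new reading comes with each control period).
- r.capture(name): name is "scene" or "top"; returns the picture (480x640x3 uint8, blue, green, red); there is no depth.
- r.camera_params(name): a dict with "camera_matrix" (3x3 intrinsics, pixels), "extrinsics" (4x4, takes a point from world to camera coordinates). Camera axes: x right, y down, z forward; pixel columns grow to the right and rows downward; lengths in m; the calibration is good to about 2 mm. A picture is of the moment at which its call begins. camera_params takes no time and is no camera call.
- r.finish_job(): hands the job in; it is judged then, once.
The state is a dict: "time_s": time; "joints": joint angles; "joint_velocities": joint speeds; "effort": joint torques, N m; "tcp_pos": TCP position; "ee_rot": TCP orientation; "wrist_force": force on the tool from outside, world axes, zero at the start; "moment": the same for the moment, N m; "gripper_width": opening from 0.0 (shut) to 1.0 (fully open); "gripper_force": force on a finger pad.
Only numpy, scipy, OpenCV 4.12 (cv2) and the standard library are available. Lean on these libraries where they do the work, as an engineer would, in place of code of your own. Each camera call takes 0.05 s, during which the arm holds its last target. There are 200 camera calls.

### The job

Stand the specimen block with the blue cassette on the bed of the thickness gauge, upright on its long edge as it is now, centred between the two jaws with its faces towards them, and let go of it. Then slide the carriage in by its black grip until the sprung orange tip holds the block square against the fixed jaw with a light press of about 4 N, at no time over 10 N or the resin chips, and leave the carriage there. Leave the other blocks, the dishes and the jar where they are.

Things in the scene. Friction and masses are not known exactly. Their poses are not given: they have to be found in the camera images.
- blue_block: Block to measure: blue cassette 40 mm long (x), 28 high, 6 thick (slotted back at y=-6.5 mm), with hard amber resin 34 long, 26 high on its +y face, flush below. It stands on a 40 mm edge; origin under it, z up. Resin front: unknown, anywhere from y=+6.5 to +18.5 mm (13 to 25 mm thick over all). About 80 g. Grip its 40 mm length from above. Either way round is right in the gauge.
- gauge: The gauge, fixed to the bench: a dark steel bed 70 mm wide (x), 230 mm long (y), 14 mm high, with white scale marks. Origin: centre of its underside; y is the sliding direction. Fixed jaw at the -y end, carriage at the +y end.
- fixed_jaw: Fixed steel jaw, 24 mm wide (x), 24 high, 20 deep. Origin: foot of the middle of its working face, level with the bed's top (14 mm above the bench). Axes as the gauge's. The face looks to +y; the block belongs in front of it, its 40 mm length along x, so that it sticks out 8 mm either side of the jaws.
- carriage: Aluminium carriage 46 mm wide, 60 long (y), 18 high; origin mid-length at bed-top level, axes as the gauge's. Moving to -y closes; about 8 N of friction, stays where left. Ahead of it a sprung orange tip, 24 wide, 20 high: face at y=-50 mm when free, gives way up to 10 mm at 1.2 N/mm (not reported). Starts with 55 to 65 mm between tip and fixed jaw.
- carriage_grip (a point): Point to grip on the carriage: inside its upright black ribbed grip, 20 x 20 mm and 32 mm tall, 14 mm under the grip's top (50 mm above the bench). Axes as the gauge's.
- yellow_block: Another block, yellow cassette, 40 mm long, 28 mm high, 18 mm thick; leave alone. Stands on a 40 mm edge; origin under it, x along the 40 mm, z up.
- pink_block: Another block, pink cassette, 40 mm long, 28 mm high, 15 mm thick; leave alone. Stands on a 40 mm edge; origin under it, x along the 40 mm, z up.
- dishes: Stack of three small culture dishes, 60 mm across, 45 mm high; leave alone. Origin: centre of its underside, z up.
- jar: Amber specimen jar, 48 mm across, 62 mm high; leave alone. Origin: centre of its underside, z up.
Mind the look-alikes: they are no part of the job. Leave any turquoise look-alike of the blue_block alone.

How it is judged (in metres and radians):
On the way, in this order (a step that is already met when the one before it is completed fails the run):
1. the blue block stands upright on the bed between the jaws, let go, not yet pressed (angle between blue_block's own z axis and vertical below 0.08 rad and z of blue_block in the frame of fixed_jaw between -0.003 and 0.003 m and x of blue_block in the frame of fixed_jaw between -0.01 and 0.01 m and y of blue_block in the frame of fixed_jaw between 0.004 and 0.06 m and contact force between the fingers and blue_block below 0.05 N and contact force between carriage and blue_block below 1 N), for 0.2 s.
2. the sprung tip presses the block against the fixed jaw with 2 to 7 N (contact force between carriage and blue_block between 2 and 7 N and contact force between fixed_jaw and blue_block above 1.5 N), for 0.5 s.
At the end, for the whole second after the job is handed in: the blue block rests upright (within 0.08 rad) on the gauge's bed, square to the jaws (within 0.08 rad) and centred on them (within 10 mm), pressed by the sprung tip with 2 to 7 N against the fixed jaw (over 1.5 N there), at rest (all of step 2 and angle between blue_block's own z axis and vertical below 0.08 rad and z of blue_block in the frame of fixed_jaw between -0.003 and 0.003 m and x of blue_block in the frame of fixed_jaw between -0.01 and 0.01 m and y of blue_block in the frame of fixed_jaw between 0.004 and 0.06 m and angle between the y axis of blue_block and the y axis of gauge, either way round below 0.08 rad and linear speed of blue_block below 0.01 m/s); the robot touches nothing.
It fails at once if the block is pressed with more than 11 N by the carriage (contact force between carriage and blue_block above 11 N).
It fails at once if a bystander (other block, dishes, jar) is moved more than 15 mm or tipped (distance of any of yellow_block, pink_block, dishes, jar from where it was at the start of the episode above 0.015 m or angle between any of yellow_block, pink_block, dishes, jar's own z axis and vertical above 0.3 rad).
It also fails if it takes over 64 s, if anything falls off the work surface, if the arm or the gripper's body presses on something with over 40 N, if the wrist force passes 120 N, or if a joint passes its speed limit or range.

## Working session

There is one attempt and no reset: what is moved stays moved. The work goes in short steps, Python scripts to look and compute and a tool call to move; the robot and the scene stay as the last step left them, time stands still between calls to the robot, and variables do not carry over. Pictures are saved under pics/ and viewed, at most 10 in all, crops included, and the job is handed in when it is done.

Besides the shell and the picture viewer there is one more tool, called after ">>>" by a JSON object that holds its "fn" and its "kwargs", one argument or row to a line. drive_tool: Moves the arm, as the interface text tells. Its arguments: {"type":"object","properties":{"steps":{"type":"array"}},"required":["steps"]}

```bash
mkdir -p pics; ls
python3 - <<'E'
from station import r
import cv2
for n in("scene","top"):
    cv2.imwrite(f"pics/{n}0.png",r.capture(n)); p=r.camera_params(n); print(n,p["camera_matrix"],p["extrinsics"])
s=r.sense(); print(s)
E
```

```text
pics
scene [[568.12887693   0.         324.97531426]
 [  0.         568.12887693 242.75433994]
 [  0.           0.           1.        ]] [[ 0.85215654  0.52325917 -0.00539211 -0.49256395]
 [ 0.30076387 -0.49819088 -0.81323241 -0.12615141]
 [-0.42821761  0.69137956 -0.58191407  1.08947234]
 [ 0.          0.          0.          1.        ]]
top [[535.63172525   0.         315.01986564]
 [  0.         535.63172525 228.15977969]
 [  0.           0.           1.        ]] [[ 0.0034033  -0.99998376 -0.00457188 -0.01906663]
 [-0.97655172 -0.00233934 -0.21527023  0.59065961]
 [ 0.21525604  0.00519731 -0.97654382  0.67151501]
 [ 0.          0.          0.          1.        ]]
{'time_s': 0.1, 'joints': array([ 7.98480961e+01,  2.20856824e+01,  3.87439024e-01, -2.46009684e-02,
       -6.84122666e+01, -1.48165936e+01]), 'joint_velocities': array([-0.03487571, -0.07822564,  0.13200974,  0.19740398, -0.09030652,
       -0.06962927]), 'effort': array([-4.92876916e-04, -3.91690063e+01,  1.87935644e+01,  4.23192412e+00,
        1.35014221e-02, -6.73154273e-05]), 'tcp_pos': array([0.26359796, 0.56613344, 0.24057676]), 'ee_rot': array([[ 9.06473196e-01, -4.22262724e-01, -7.32954142e-04],
       [-4.22263346e-01, -9.06471359e-01, -1.82816113e-03],
       [ 1.07562360e-04,  1.96667873e-03, -9.99998060e-01]]), 'wrist_force': array([-0.67268696, -0.62580642,  0.47025556]), 'moment': array([-0.02133127,  0.01456728, -0.02584364]), 'gripper_force': 0.0, 'gripper_width': 1.0034402730096843}
```

View pics/scene0.png

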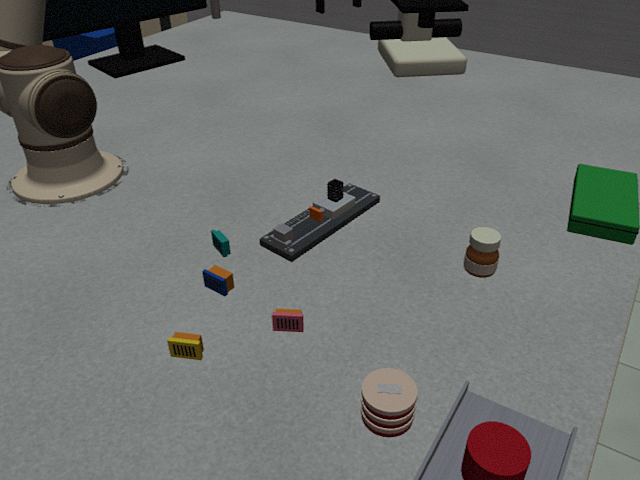

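View pics/top0.png

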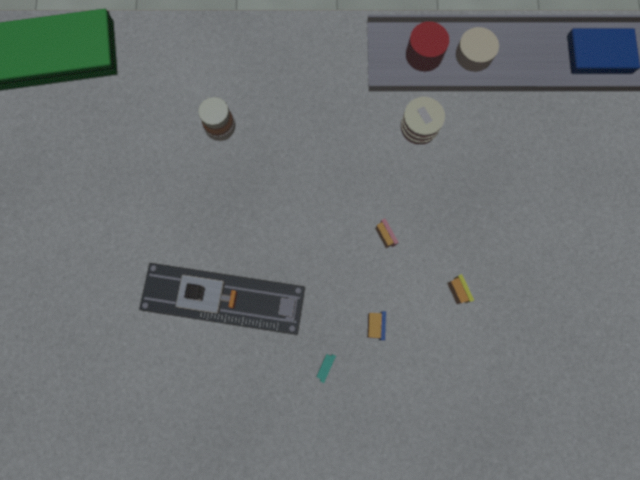

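The top view shows the candidates for the blue block: the blue/amber one at (377,325), which I choose. The others are turquoise (326,367), yellow (462,289), pink (387,233) and the large blue box in the tray (604,50). In the scene view, blue is at (218,280) and turquoise at (221,243). The gauge has its fixed jaw at top (288,306), its tip at (233,298) and its grip at (194,292).

```bash
cat > h.py <<'E'
import cv2,numpy as np
from station import r
P={n:r.camera_params(n) for n in("scene","top")}
def ray(n,uv):
    K,E=P[n]["camera_matrix"],P[n]["extrinsics"];R,t=E[:3,:3],E[:3,3]
    d=R.T@np.linalg.inv(K)@np.array([uv[0],uv[1],1.]);return -R.T@t,d/np.linalg.norm(d)
def plane(n,uv,z):
    c,d=ray(n,uv);return c+d*(z-c[2])/d[2]
def proj(n,p):
    K,E=P[n]["camera_matrix"],P[n]["extrinsics"];q=K@(E[:3,:3]@np.array(p)+E[:3,3]);return q[:2]/q[2]
def tri(a,b):
    M=[K@E[:3] for K,E in((P[n]["camera_matrix"],P[n]["extrinsics"]) for n in("scene","top"))]
    x=cv2.triangulatePoints(M[0],M[1],np.array(a,float).reshape(2,1),np.array(b,float).reshape(2,1))[:,0];return x[:3]/x[3]
def mask(im,box,lo,hi):
    x0,y0,x1,y1=box;m=np.zeros(im.shape[:2],np.uint8)
    m[y0:y1,x0:x1]=cv2.inRange(cv2.cvtColor(im,cv2.COLOR_BGR2HSV)[y0:y1,x0:x1],lo,hi);return m
def rect(m):
    c=max(cv2.findContours(m,cv2.RETR_EXTERNAL,cv2.CHAIN_APPROX_NONE)[0],key=cv2.contourArea)
    return cv2.minAreaRect(c),cv2.contourArea(c)
BLUE=((105,100,40),(130,255,255));ORG=((5,120,80),(22,255,255))
E
python3 - <<'E'
from h import *
s=cv2.imread("pics/scene0.png");t=cv2.imread("pics/top0.png")
def cr(im,x,y,w,h,f):return cv2.resize(im[y:y+h,x:x+w],None,fx=f,fy=f,interpolation=cv2.INTER_CUBIC)
a=np.hstack([cr(t,360,300,40,50,6),cr(s,195,250,50,50,6)])
b=np.hstack([cr(t,135,255,180,85,2.2)]); c=cr(s,255,170,130,90,3)
o=np.zeros((600,800,3),np.uint8)
for im,x,y in((a,0,0),(b,0,310),(c,400,310)):
    h,w=im.shape[:2];h=min(h,600-y);w=min(w,800-x);o[y:y+h,x:x+w]=im[:h,:w]
cv2.imwrite("pics/crop1.png",o)
for nm,im,bx in(("top",t,(355,300,400,350)),("scene",s,(195,260,245,300))):
    for c in(BLUE,ORG):print(nm,rect(mask(im,bx,*c)))
for nm,im,bx in(("top",t,(220,280,245,315)),("scene",s,(300,200,330,225))):print(nm,"tip",rect(mask(im,bx,*ORG)))
E
```

```text
top (((383.0376892089844, 325.5207214355469), (3.1130831241607666, 27.095354080200195), 2.2025980949401855), 46.0)
top (((374.0, 325.0), (22.0, 10.0), 90.0), 209.5)
scene (((217.01031494140625, 279.8240966796875), (33.301239013671875, 13.038141250610352), 48.36646270751953), 136.0)
scene (((220.05136108398438, 271.3869934082031), (22.097076416015625, 7.945016384124756), 24.443954467773438), 134.0)
top tip (((231.9840087890625, 298.5880126953125), (4.651021480560303, 17.2624454498291), 10.304847717285156), 59.0)
scene tip (((317.1999816894531, 211.8999786376953), (17.077404022216797, 6.818675994873047), 47.48955535888672), 29.5)
```

View pics/crop1.png

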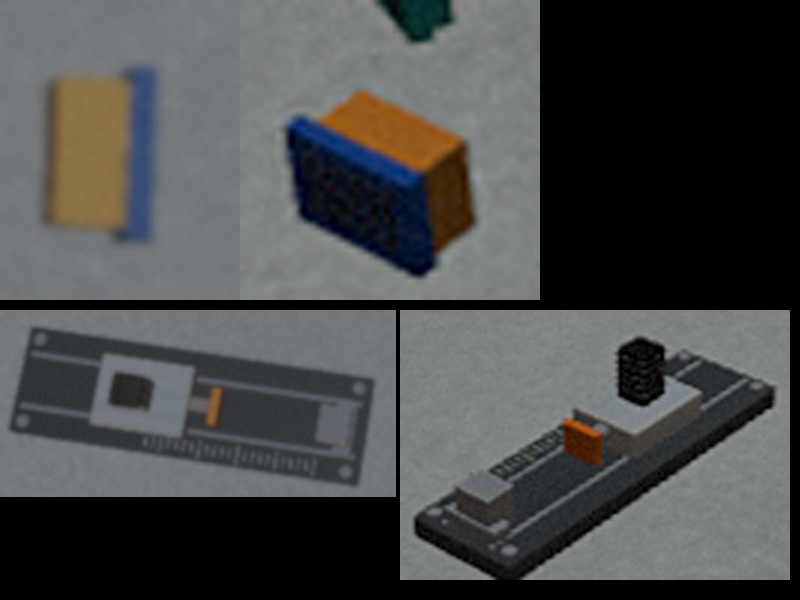

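The crop confirms the choice: a blue cassette with thick amber resin, with the resin on the image-left (+y) side. Next I triangulate corners of the block, jaw, grip and tip.

```bash
cat > m.py <<'E'
from h import *
T=lambda x,y,k:{"a":(360+x/6,300+y/6),"b":(135+x/2.2,255+(y-310)/2.2)}[k]
S=lambda x,y,k:{"a":(195+(x-240)/6,250+y/6),"c":(255+(x-400)/3,170+(y-310)/3)}[k]
f=lambda n,v:print(n,np.round(np.array(v)*1000,1))
# scene, top pairs
f("blk back far-left top (+x? end)",tri(S(295,118,"a"),T(156,242,"a")))
f("blk back right top",tri(S(423,182,"a"),T(157,66,"a")))
for n,p in(("A",(295,118)),("B",(423,182))):f("scene z28 "+n,plane("scene",S(*p,"a"),.028))
for n,p,z in(("cass NE",(157,66),.028),("cass SE",(156,242),.028),("resin NW",(51,78),.026),("resin SW",(50,228),.026),("cass NW",(133,66),.028)):f("top "+n,plane("top",T(*p,"a"),z))
f("scene resin corner R",plane("scene",S(466,140,"a"),.026))
f("scene resin corner L",plane("scene",S(357,92,"a"),.026))
for n,p in(("scr",(40,339)),("scr",(22,421)),("scr",(359,387)),("scr",(346,471))):f("top "+n,plane("top",T(*p,"b"),.014))
for p in((512,549),(427,524),(757,386),(685,355)):f("scene scr",plane("scene",S(*p,"c"),.014))
f("tip top centre tri",tri(S(582,427,"c"),T(215,391+0,"b")))
f("tip tops top",[plane("top",T(217,389,"b"),.034),plane("top",T(211,425,"b"),.034)])
f("grip top",tri(S(640,346,"c"),T(128,389,"b")))
f("jaw face corners top z38",[plane("top",T(322,402,"b"),.038),plane("top",T(317,440,"b"),.038)])
f("jaw face scene",[plane("scene",S(485,470,"c"),.038),plane("scene",S(513,488,"c"),.038)])
f("jaw top corner tri",tri(S(513,488,"c"),T(322,402,"b")))
E
python3 m.py
```

```text
blk back far-left top (+x? end) [ 443.1 -112.7   30.7]
blk back right top [ 483.1 -114.3   29.2]
scene z28 A [ 443.  -108.4   28. ]
scene z28 B [ 484.4 -111.2   28. ]
top cass NE [ 480.6 -116.8   28. ]
top cass SE [ 440.6 -115.5   28. ]
top resin NW [477.9 -92.3  26. ]
top resin SW [443.7 -91.4  26. ]
top cass NW [ 480.6 -111.2   28. ]
scene resin corner R [481.3 -92.   26. ]
scene resin corner L [447.1 -91.2  26. ]
top scr [541.9 217.1  14. ]
top scr [488.3 225.1  14. ]
top scr [511.    6.7  14. ]
top scr [457.1  14.5  14. ]
scene scr [512.1  11.9  14. ]
scene scr [461.8   7.2  14. ]
scene scr [544.3 220.1  14. ]
scene scr [490.1 230.1  14. ]
tip top centre tri [504.1  95.2  40.3]
tip tops top [[507.4  96.2  34. ]
 [484.7  99.1  34. ]]
grip top [505.7 146.8  64.6]
jaw face corners top z38 [[499.   29.1  38. ]
 [475.3  31.8  38. ]]
jaw face scene [[480.2  35.5  38. ]
 [502.1  29.2  38. ]]
jaw top corner tri [500.1  30.   36.6]
```

Checks: block top is about 29 mm (28 expected), its length 40, and thickness about 22–24. The block sits at (0.462, cassette y −0.110), yaw about −2°. Grip top is 64.6 mm (64 expected). The gauge is at yaw −8.4°, with the jaw face at (0.488, 0.031). I'm moving over the block now.

>>> {"fn": "drive_tool", "kwargs": {
  "steps": [0, 0, 0, 0.0258, 0.0294, 0, 1, 0, 0, 0, 0.0258, 0.0294, 0, 1, 0, 0, 0, 0.0258, 0.0294, 0, 1, 0, 0, 0, 0.0258, 0.0294, 0, 1, 0, 0, 0, 0.0258, 0.0294, 0, 1, 0, 0, 0, 0.0258, 0.0294, 0, 1, 0, 0, 0, 0.0258, 0.0294, 0, 1, 0, 0, 0, 0.0258, 0.0294, 0, 1, 0, 0, 0, 0.0258, 0.0294, 0, 1, 0, 0, 0, 0.0258, 0.0294, 0, 1]
}}

```text
time_s: 0.93
tcp_pos: [0.3733, 0.1891, 0.2415]
ee_rot: [[0.907, -0.422, -0.0], [-0.422, -0.907, 0.0], [-0.0, 0.0, -1.0]]
wrist_force: [0.1, -0.2, 0.6]
gripper_width: 1.0
gripper_force: 0.0
```

>>> {"fn": "drive_tool", "kwargs": {
  "steps": [0, 0, 0, 0.0258, 0.0294, 0, 1, 0, 0, 0, 0.0258, 0.0294, 0, 1, 0, 0, 0, 0.0258, 0.0294, 0, 1, 0, 0, 0, 0.0258, 0.0294, 0, 1, 0, 0, 0, 0.0258, 0.0294, 0, 1, 0, 0, 0, 0.0258, 0.0294, 0, 1, 0, 0, 0, 0.0258, 0.0294, 0, 1, 0, 0, 0, 0.0258, 0.0294, 0, 1]
}}

```text
time_s: 1.6
tcp_pos: [0.4612, -0.1112, 0.2414]
ee_rot: [[0.906, -0.422, -0.0], [-0.422, -0.906, 0.0], [-0.0, -0.0, -1.0]]
wrist_force: [0.5, 0.5, 0.8]
gripper_width: 0.998
gripper_force: 0.0
```

>>> {"fn": "drive_tool", "kwargs": {
  "steps": [0, 0, 0.117, 0, 0, 0, 1, 0, 0, 0.117, 0, 0, 0, 1, 0, 0, 0.117, 0, 0, 0, 1, 0, 0, 0.117, 0, 0, 0, 1, 0, 0, 0.117, 0, 0, 0, 1, 0, 0, 0.117, 0, 0, 0, 1, 0, 0, 0.117, 0, 0, 0, 1, 0, 0, 0.117, 0, 0, 0, 1, 0, 0, 0.117, 0, 0, 0, 1, 0, 0, 0.117, 0, 0, 0, 1]
}}

```text
time_s: 2.43
tcp_pos: [0.4611, -0.1092, 0.2411]
ee_rot: [[-0.041, -0.999, -0.001], [-0.999, 0.041, 0.0], [-0.0, 0.001, -1.0]]
wrist_force: [-0.6, 0.3, 0.5]
gripper_width: 1.0
gripper_force: 0.0
```

>>> {"fn": "drive_tool", "kwargs": {
  "steps": [0, 0, 0, 0.0008, 0, 0.035, 1, 0, 0, 0, 0, 0, 0.035, 1, 0, 0, 0, 0, 0, 0.035, 1, 0, 0, 0, 0, 0, 0.035, 1, 0, 0, 0, 0, 0, 0.035, 1, 0, 0, 0, 0, 0, 0.025, 1, 0, 0, 0, 0, 0, 0.012, 1, 0, 0, 0, 0, 0, 0.006, 1, 0, 0, 0, 0, 0, 0, 1]
}}

```text
time_s: 3.18
tcp_pos: [0.4605, -0.1101, 0.0222]
ee_rot: [[-0.035, -0.999, -0.003], [-0.999, 0.035, -0.0], [0.0, 0.003, -1.0]]
wrist_force: [0.3, 0.3, -0.4]
gripper_width: 1.001
gripper_force: 0.0
```

Run:
```python
from h import *
s=r.capture("scene");t=r.capture("top")
cr=lambda im,x,y:cv2.resize(im[y:y+90,x:x+90],None,fx=4.4,fy=4.4,interpolation=cv2.INTER_CUBIC)
cv2.imwrite("pics/grasp1.png",np.hstack([cr(t,335,280),cr(s,175,230)]))
```

```text
(no output)
```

View pics/grasp1.png

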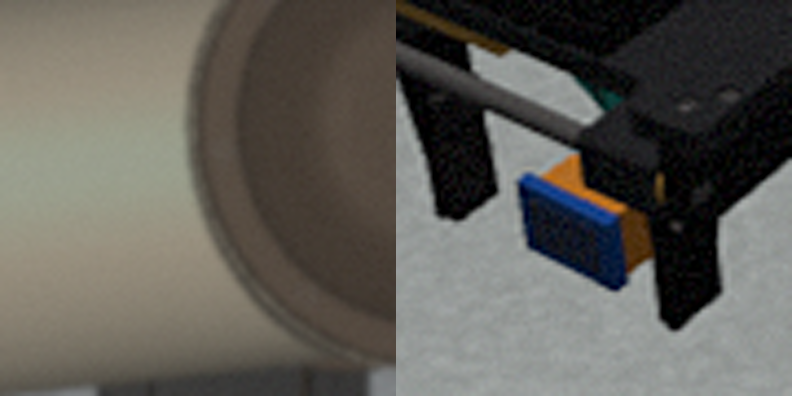

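Run:
```python
from h import *
g=lambda x,y:(175+(x-396)/4.4,230+y/4.4)
print("finger tips",plane("scene",g(672,330),.003),plane("scene",g(718,292),.003),plane("scene",g(455,220),.003))
print("cass top R,L",plane("scene",g(624,222),.028),plane("scene",g(522,178),.028),"bot",plane("scene",g(620,290),0))
```

```text
finger tips [ 0.5114863  -0.12184444  0.003     ] [ 0.51267049 -0.09996259  0.003     ] [ 0.41555884 -0.11637106  0.003     ]
cass top R,L [ 0.4861445  -0.11047766  0.028     ] [ 0.44354553 -0.1101404   0.028     ] bot [ 0.4827025  -0.11292857  0.        ]
```

The fingers straddle the block at its 40 mm ends, and the cassette falls inside the pad width. I'll shift 2 mm towards +y, close and lift.

>>> {"fn": "drive_tool", "kwargs": {
  "steps": [0, 0, 0, -0.002, 0, 0, 1, 0, 0, 0, 0, 0, 0, 0.4, 0, 0, 0, 0, 0, 0, 0.4, 0, 0, 0, 0, 0, 0, 0.4, 0, 0, 0, 0, 0, 0, 0.4, 0, 0, 0, 0, 0, 0, 0.4, 0, 0, 0, 0, 0, 0, 0.4, 0, 0, 0, 0, 0, 0, 0.4, 0, 0, 0, 0, 0, 0, 0.4]
}}

```text
time_s: 4.03
tcp_pos: [0.4614, -0.108, 0.0235]
ee_rot: [[-0.035, -0.999, -0.0], [-0.999, 0.035, -0.0], [0.0, 0.0, -1.0]]
wrist_force: [0.2, -0.2, -0.2]
gripper_width: 0.479
gripper_force: 0.0
```

>>> {"fn": "drive_tool", "kwargs": {
  "steps": [0, 0, 0, 0, 0, 0, 0.3, 0, 0, 0, 0, 0, 0, 0.3, 0, 0, 0, 0, 0, 0, 0.3, 0, 0, 0, 0, 0, 0, 0.3, 0, 0, 0, 0, 0, 0, 0.3]
}}

```text
time_s: 4.45
tcp_pos: [0.4614, -0.108, 0.0235]
ee_rot: [[-0.035, -0.999, -0.0], [-0.999, 0.035, -0.0], [0.0, 0.0, -1.0]]
wrist_force: [-0.5, 1.2, 0.1]
gripper_width: 0.456
gripper_force: 30.0
```

>>> {"fn": "drive_tool", "kwargs": {
  "steps": [0, 0, 0, 0, 0, -0.02, 0.3, 0, 0, 0, 0, 0, -0.03, 0.3, 0, 0, 0, 0, 0, -0.03, 0.3, 0, 0, 0, -0.03, -0.0046, 0, 0.3, 0, 0, 0, -0.03, -0.0046, 0, 0.3, 0, 0, 0, -0.03, -0.0046, 0, 0.3, 0, 0, 0, -0.03, -0.0046, 0, 0.3, 0, 0, 0, -0.03, -0.0046, 0, 0.3, 0, 0, 0.112, 0, 0, 0, 0.3, 0, 0, 0, 0, 0, 0, 0.3]
}}

```text
time_s: 5.28
tcp_pos: [0.4896, 0.0426, 0.1033]
ee_rot: [[-0.146, -0.989, -0.001], [-0.989, 0.146, 0.0], [0.0, 0.001, -1.0]]
wrist_force: [-0.0, 0.3, -0.3]
gripper_width: 0.454
gripper_force: 30.0
```

Run:
```python
from h import *
s=r.capture("scene");print(r.sense()["tcp_pos"],r.sense()["wrist_force"])
cv2.imwrite("pics/lift1.png",cv2.resize(s[110:270,220:400],None,fx=3.5,fy=3.5,interpolation=cv2.INTER_CUBIC))
```

```text
[0.48919091 0.04158826 0.10316776] [ 0.40250247 -1.04219092 -0.99335004]
```

View pics/lift1.png

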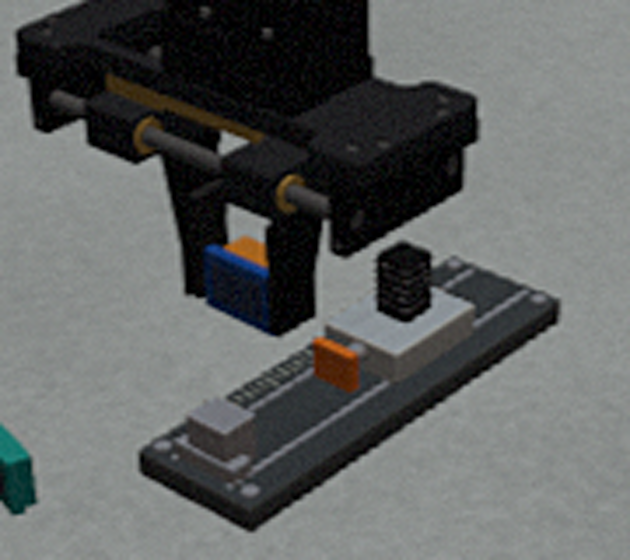

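The block is held upright about 80 mm up with its back towards the jaw, and the gauge is clear below. I'll check its back and the jaw in the same view.

Run:
```python
from h import *
g=lambda x,y:(220+x/3.5,110+y/3.5)
o=np.array([.488,.031]);X=np.array([.989,-.147]);Y=np.array([.147,.989])
def q(n,x,y,z):
    p=plane("scene",g(x,y),z);d=p[:2]-o;print(n,p.round(4),"jaw frame x,y mm",(d@X*1000).round(1),(d@Y*1000).round(1))
q("cass back top -x",205,247,.1077);q("cass back bottom -x",208,306,.0797)
q("jaw face top -x",222,402,.038);q("jaw face top +x",254,428,.038)
q("jaw rear top -x",187,415,.038);q("jaw rear top +x",220,438,.038);q("tip top -x",314,342,.034);q("tip top +x",356,362,.034)
```

```text
cass back top -x [0.4705 0.0428 0.1077] jaw frame x,y mm -19.1 9.1
cass back bottom -x [0.4718 0.0407 0.0797] jaw frame x,y mm -17.5 7.2
jaw face top -x [0.4828 0.0321 0.038 ] jaw frame x,y mm -5.3 0.3
jaw face top +x [0.5065 0.0225 0.038 ] jaw frame x,y mm 19.5 -5.7
jaw rear top -x [0.4755 0.0157 0.038 ] jaw frame x,y mm -10.1 -17.0
jaw rear top +x [0.4982 0.0086 0.038 ] jaw frame x,y mm 13.3 -20.6
tip top -x [0.4871 0.1006 0.034 ] jaw frame x,y mm -11.1 68.7
tip top +x [0.5131 0.096  0.034 ] jaw frame x,y mm 15.3 68.0
```

The block will clear the jaw by about 8 mm and is centred within about 2 mm. Lowering.

>>> {"fn": "drive_tool", "kwargs": {
  "steps": [0, 0, 0, 0, 0, 0.02, 0.3, 0, 0, 0, 0, 0, 0.02, 0.3, 0, 0, 0, 0, 0, 0.012, 0.3, 0, 0, 0, 0, 0, 0.006, 0.3, 0, 0, 0, 0, 0, 0.004, 0.3, 0, 0, 0, 0, 0, 0, 0.3]
}}

```text
time_s: 5.83
tcp_pos: [0.4893, 0.0404, 0.0411]
ee_rot: [[-0.146, -0.989, -0.001], [-0.989, 0.146, -0.001], [0.001, 0.001, -1.0]]
wrist_force: [0.2, -0.1, -0.7]
gripper_width: 0.455
gripper_force: 30.0
```

>>> {"fn": "drive_tool", "kwargs": {
  "steps": [0, 0, 0, 0, 0, 0.001, 0.3, 0, 0, 0, 0, 0, 0.001, 0.3, 0, 0, 0, 0, 0, 0, 0.3]
}}

```text
time_s: 6.08
tcp_pos: [0.49, 0.0412, 0.0401]
ee_rot: [[-0.146, -0.989, 0.001], [-0.989, 0.146, 0.0], [-0.001, -0.001, -1.0]]
wrist_force: [0.4, -0.7, -0.6]
gripper_width: 0.457
gripper_force: 30.0
```

>>> {"fn": "drive_tool", "kwargs": {
  "steps": [0, 0, 0, 0, 0, 0.001, 0.3, 0, 0, 0, 0, 0, 0.001, 0.3, 0, 0, 0, 0, 0, 0, 0.3]
}}

```text
time_s: 6.33
tcp_pos: [0.4897, 0.0411, 0.0376]
ee_rot: [[-0.146, -0.989, 0.0], [-0.989, 0.146, 0.0], [-0.0, -0.0, -1.0]]
wrist_force: [0.5, -0.1, -0.5]
gripper_width: 0.456
gripper_force: 30.0
```

>>> {"fn": "drive_tool", "kwargs": {
  "steps": [0, 0, 0, 0, 0, 0.0008, 0.3, 0, 0, 0, 0, 0, 0, 0.3]
}}

```text
time_s: 6.5
tcp_pos: [0.4897, 0.0412, 0.0375]
ee_rot: [[-0.146, -0.989, 0.0], [-0.989, 0.146, -0.0], [0.0, -0.0, -1.0]]
wrist_force: [-1.2, 0.6, 5.2]
gripper_width: 0.456
gripper_force: 30.0
```

Bed contact at the expected height (37.5 mm, force 5 N). Release and rise.

>>> {"fn": "drive_tool", "kwargs": {
  "steps": [0, 0, 0, 0, 0, 0, 0.8, 0, 0, 0, 0, 0, 0, 0.8, 0, 0, 0, 0, 0, 0, 0.8, 0, 0, 0, 0, 0, 0, 0.8, 0, 0, 0, 0, 0, 0, 0.8, 0, 0, 0, 0, 0, 0, 0.8]
}}

```text
time_s: 7.0
tcp_pos: [0.4897, 0.0411, 0.0366]
ee_rot: [[-0.147, -0.989, -0.0], [-0.989, 0.147, -0.0], [0.0, 0.0, -1.0]]
wrist_force: [-0.3, 0.4, 0.2]
gripper_width: 0.773
gripper_force: 0.0
```

>>> {"fn": "drive_tool", "kwargs": {
  "steps": [0, 0, 0, 0, 0, -0.02, 0.8, 0, 0, 0, 0, 0, -0.03, 0.8, 0, 0, 0, 0, 0, -0.03, 0.8, 0, 0, 0, 0, 0, -0.03, 0.8, 0, 0, 0, 0, 0, 0, 0.8]
}}

```text
time_s: 7.42
tcp_pos: [0.4934, 0.0421, 0.1527]
ee_rot: [[-0.145, -0.989, 0.012], [-0.989, 0.145, 0.003], [-0.005, -0.011, -1.0]]
wrist_force: [1.0, 0.7, 0.1]
gripper_width: 0.798
gripper_force: 0.0
```

Run:
```python
from h import *
s=r.capture("scene");t=r.capture("top");print(r.sense()["tcp_pos"],r.sense()["gripper_width"])
a=cv2.resize(s[165:265,255:390],None,fx=4,fy=4,interpolation=cv2.INTER_CUBIC)
b=cv2.resize(t[255:340,135:320],None,fx=2,fy=2,interpolation=cv2.INTER_CUBIC)
o=np.zeros((580,540,3),np.uint8);o[:400]=a;o[405:575,:370]=b
cv2.imwrite("pics/placed.png",o);cv2.imwrite("pics/s2.png",s);cv2.imwrite("pics/t2.png",t)
```

```text
[0.49021818 0.04140917 0.14798938] 0.7980621680862996
```

View pics/placed.png

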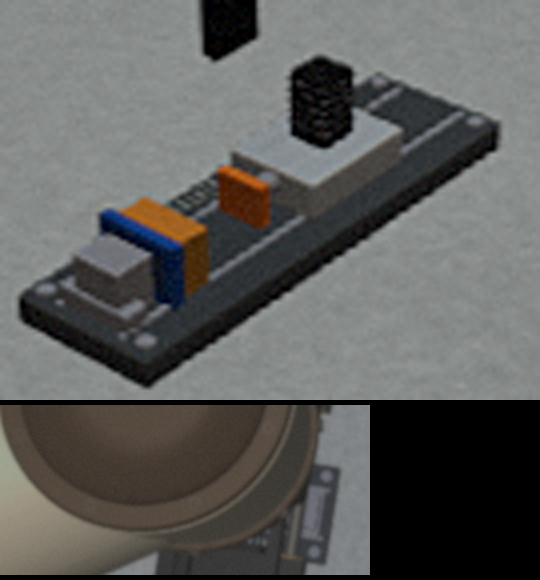

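The block stands upright just ahead of the fixed jaw, clear of the tip, and the arm hides the top view. Now I measure the gaps and the grip from the scene crop.

Run:
```python
from h import *
g=lambda x,y:(255+x/4,165+y/4)
o=np.array([.488,.031]);X=np.array([.989,-.147]);Y=np.array([.147,.989])
def q(n,x,y,z):
    p=plane("scene",g(x,y),z);d=p[:2]-o;print(n,p.round(4),"x,y mm",(d@X*1000).round(1),(d@Y*1000).round(1))
q("grip top",322,71,.064)
q("cass back +x",172,250,.042);q("cass back -x",102,213,.042);q("cass front +x",184,246,.042)
q("resin front +x",206,229,.040);q("resin front -x",142,200,.040)
q("tip face -x",218,171,.034);q("tip face +x",262,190,.034);q("tip bottom +x",263,226,.014)
q("jaw rear -x",76,255,.038);q("jaw rear +x",118,277,.038);q("jaw face +x",152,258,.038)
```

```text
grip top [0.5081 0.1477 0.064 ] x,y mm 2.8 118.3
cass back +x [0.5097 0.0328 0.042 ] x,y mm 21.2 5.0
cass back -x [0.4718 0.0402 0.042 ] x,y mm -17.4 6.7
cass front +x [0.5121 0.0375 0.042 ] x,y mm 22.9 9.9
resin front +x [0.5112 0.0542 0.04  ] x,y mm 19.6 26.4
resin front -x [0.4781 0.0586 0.04  ] x,y mm -13.9 25.8
tip face -x [0.4869 0.1003 0.034 ] x,y mm -11.3 68.4
tip face +x [0.51   0.0973 0.034 ] x,y mm 12.0 68.8
tip bottom +x [0.5081 0.1008 0.014 ] x,y mm 9.6 71.9
jaw rear -x [0.4766 0.0157 0.038 ] x,y mm -9.1 -16.8
jaw rear +x [0.4989 0.0119 0.038 ] x,y mm 13.6 -17.3
jaw face +x [0.5028 0.0291 0.038 ] x,y mm 14.9 0.3
```

>>> {"fn": "drive_tool", "kwargs": {
  "steps": [0, 0, 0, -0.0265, 0.0002, 0, 0.8, 0, 0, 0, -0.0265, 0.0002, 0, 0.8, 0, 0, 0, -0.0265, 0.0002, 0, 0.8, 0, 0, 0, -0.0265, 0.0002, 0, 0.8, 0, 0, 0, 0, 0, 0, 0.8]
}}

```text
time_s: 7.93
tcp_pos: [0.5049, 0.1492, 0.1452]
ee_rot: [[-0.143, -0.99, -0.001], [-0.99, 0.143, -0.001], [0.001, 0.001, -1.0]]
wrist_force: [0.8, -0.2, 0.8]
gripper_width: 0.8
gripper_force: 0.0
```

Tip-to-resin gap is about 42 mm, back gap about 3 mm, thickness about 20–22. Expected slide is about 45 mm to contact and about 48 mm to 4 N. Now grip.

>>> {"fn": "drive_tool", "kwargs": {
  "steps": [0, 0, 0, 0, 0, 0.03, 0.8, 0, 0, 0, 0, 0, 0.03, 0.8, 0, 0, 0, 0, 0, 0.02, 0.8, 0, 0, 0, 0, 0, 0.01, 0.8, 0, 0, 0, 0, 0, 0, 0.8]
}}

```text
time_s: 8.35
tcp_pos: [0.5023, 0.1445, 0.0535]
ee_rot: [[-0.147, -0.989, -0.007], [-0.989, 0.147, -0.004], [0.005, 0.006, -1.0]]
wrist_force: [-0.9, 0.1, 0.5]
gripper_width: 0.802
gripper_force: 0.0
```

>>> {"fn": "drive_tool", "kwargs": {
  "steps": [0, 0, 0, 0, 0, 0, 0.1, 0, 0, 0, 0, 0, 0, 0.1, 0, 0, 0, 0, 0, 0, 0.1, 0, 0, 0, 0, 0, 0, 0.1, 0, 0, 0, 0, 0, 0, 0.1, 0, 0, 0, 0, 0, 0, 0.1, 0, 0, 0, 0, 0, 0, 0.1, 0, 0, 0, 0, 0, 0, 0.1, 0, 0, 0, 0, 0, 0, 0.1, 0, 0, 0, 0, 0, 0, 0.1]
}}

```text
time_s: 9.18
tcp_pos: [0.5046, 0.1461, 0.0569]
ee_rot: [[-0.147, -0.989, 0.0], [-0.989, 0.147, 0.0], [-0.0, -0.0, -1.0]]
wrist_force: [0.4, -1.3, 0.7]
gripper_width: 0.227
gripper_force: 30.0
```

>>> {"fn": "drive_tool", "kwargs": {
  "steps": [0, 0, 0, 0.004, 0, 0, 0.1, 0, 0, 0, 0.004, 0, 0, 0.1, 0, 0, 0, 0.004, 0, 0, 0.1, 0, 0, 0, 0.004, 0, 0, 0.1, 0, 0, 0, 0.004, 0, 0, 0.1, 0, 0, 0, 0.004, 0, 0, 0.1, 0, 0, 0, 0.004, 0, 0, 0.1, 0, 0, 0, 0.004, 0, 0, 0.1, 0, 0, 0, 0.002, 0, 0, 0.1]
}}

```text
time_s: 9.93
tcp_pos: [0.4998, 0.1142, 0.0569]
ee_rot: [[-0.147, -0.989, 0.002], [-0.989, 0.147, 0.003], [-0.003, -0.001, -1.0]]
wrist_force: [-2.0, 8.4, 0.5]
gripper_width: 0.228
gripper_force: 30.0
```

```bash
cat > gap.py <<'E'
from h import *
import sys
s=r.capture("scene");q=r.sense();print(q["tcp_pos"].round(4),q["wrist_force"].round(2),q["gripper_width"])
cv2.imwrite(sys.argv[1],cv2.resize(s[185:265,255:355],None,fx=6,fy=6,interpolation=cv2.INTER_CUBIC))
E
python3 gap.py pics/slide1.png
```

```text
[0.4998 0.1139 0.0569] [-1.67  6.63  0.92] 0.22409555754611005
```

View pics/slide1.png

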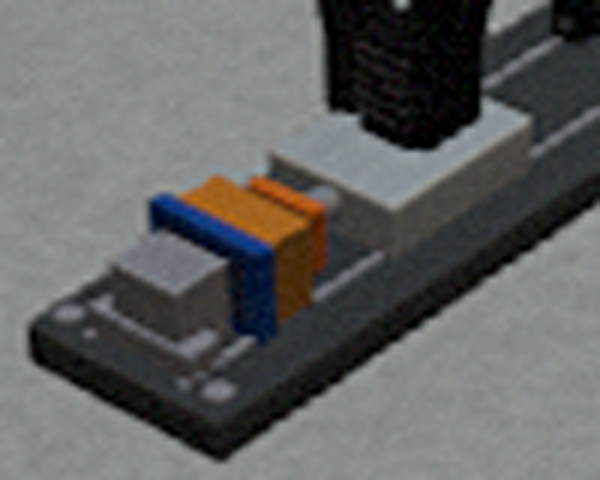

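The carriage is sliding with about 8.5 N friction. The tip face (305,210) is still about 8–10 mm short of the resin, and the block is upright. I'll continue in small steps, watching the force.

>>> {"fn": "drive_tool", "kwargs": {
  "steps": [0, 0, 0, 0.001, 0, 0, 0.1, 0, 0, 0, 0.001, 0, 0, 0.1, 0, 0, 0, 0.001, 0, 0, 0.1, 0, 0, 0, 0.001, 0, 0, 0.1, 0, 0, 0, 0.001, 0, 0, 0.1]
}}

```text
time_s: 10.4
tcp_pos: [0.4991, 0.1095, 0.0569]
ee_rot: [[-0.147, -0.989, 0.002], [-0.989, 0.147, 0.003], [-0.003, -0.001, -1.0]]
wrist_force: [-2.9, 8.0, 0.4]
gripper_width: 0.222
gripper_force: 30.0
```

>>> {"fn": "drive_tool", "kwargs": {
  "steps": [0, 0, 0, 0.001, 0, 0, 0.1, 0, 0, 0, 0.001, 0, 0, 0.1, 0, 0, 0, 0.001, 0, 0, 0.1]
}}

```text
time_s: 10.65
tcp_pos: [0.4987, 0.1066, 0.0569]
ee_rot: [[-0.147, -0.989, 0.002], [-0.989, 0.147, 0.003], [-0.003, -0.001, -1.0]]
wrist_force: [-3.0, 9.6, 1.2]
gripper_width: 0.228
gripper_force: 30.0
```

>>> {"fn": "drive_tool", "kwargs": {
  "steps": [0, 0, 0, 0.001, 0, 0, 0.1, 0, 0, 0, 0.001, 0, 0, 0.1]
}}

```text
time_s: 10.82
tcp_pos: [0.4984, 0.1047, 0.0569]
ee_rot: [[-0.147, -0.989, 0.002], [-0.989, 0.147, 0.003], [-0.004, -0.001, -1.0]]
wrist_force: [-3.4, 8.7, -0.3]
gripper_width: 0.228
gripper_force: 30.0
```

>>> {"fn": "drive_tool", "kwargs": {
  "steps": [0, 0, 0, 0.001, 0, 0, 0.1, 0, 0, 0, 0.001, 0, 0, 0.1]
}}

```text
time_s: 10.98
tcp_pos: [0.4982, 0.103, 0.0569]
ee_rot: [[-0.147, -0.989, 0.002], [-0.989, 0.147, 0.004], [-0.004, -0.002, -1.0]]
wrist_force: [-2.7, 12.2, 0.3]
gripper_width: 0.23
gripper_force: 30.0
```

>>> {"fn": "drive_tool", "kwargs": {
  "steps": [0, 0, 0, 0.0005, 0, 0, 0.1]
}}

```text
time_s: 11.07
tcp_pos: [0.4981, 0.1026, 0.0569]
ee_rot: [[-0.147, -0.989, 0.002], [-0.989, 0.147, 0.004], [-0.004, -0.002, -1.0]]
wrist_force: [-2.6, 12.8, 0.2]
gripper_width: 0.226
gripper_force: 30.0
```

```bash
python3 gap.py pics/slide2.png
```

```text
[0.4981 0.1026 0.0569] [-3.   10.78  0.8 ] 0.22899417570217998
```

View pics/slide2.png

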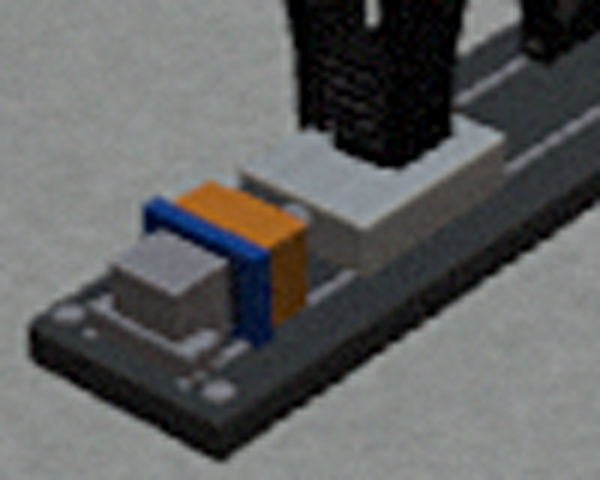

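>>> {"fn": "drive_tool", "kwargs": {
  "steps": [0, 0, 0, 0.0004, 0, 0, 0.1]
}}

```text
time_s: 11.2
tcp_pos: [0.4981, 0.1024, 0.0569]
ee_rot: [[-0.147, -0.989, 0.002], [-0.989, 0.147, 0.004], [-0.004, -0.002, -1.0]]
wrist_force: [-2.9, 12.1, 1.4]
gripper_width: 0.232
gripper_force: 30.0
```

The block is pressed against the jaw. Force is about 12.2 N against a running friction of about 8.6 N, so the press is roughly 3.5–4 N. I'll unload the arm slightly, open and retreat.

>>> {"fn": "drive_tool", "kwargs": {
  "steps": [0, 0, 0, -0.0015, 0, 0, 0.1, 0, 0, 0, 0, 0, 0, 0.1]
}}

```text
time_s: 11.37
tcp_pos: [0.4981, 0.1025, 0.0569]
ee_rot: [[-0.146, -0.989, 0.001], [-0.989, 0.146, 0.002], [-0.002, -0.001, -1.0]]
wrist_force: [-1.6, 6.4, 1.0]
gripper_width: 0.228
gripper_force: 30.0
```

>>> {"fn": "drive_tool", "kwargs": {
  "steps": [0, 0, 0, 0, 0, 0, 0.8, 0, 0, 0, 0, 0, 0, 0.8, 0, 0, 0, 0, 0, 0, 0.8, 0, 0, 0, 0, 0, 0, 0.8, 0, 0, 0, 0, 0, 0, 0.8, 0, 0, 0, 0, 0, 0, 0.8, 0, 0, 0, 0, 0, 0, 0.8]
}}

```text
time_s: 11.95
tcp_pos: [0.4977, 0.101, 0.0567]
ee_rot: [[-0.147, -0.989, -0.0], [-0.989, 0.147, -0.0], [0.0, 0.0, -1.0]]
wrist_force: [0.4, 0.5, 0.3]
gripper_width: 0.672
gripper_force: 0.0
```

>>> {"fn": "drive_tool", "kwargs": {
  "steps": [0, 0, 0, 0, 0, -0.01, 0.8, 0, 0, 0, 0, 0, -0.03, 0.8, 0, 0, 0, 0, 0, -0.03, 0.8, 0, 0, 0, 0, 0, -0.03, 0.8, 0, 0, 0, -0.04, 0, -0.01, 0.8, 0, 0, 0, -0.04, 0, 0, 0.8, 0, 0, 0, -0.04, 0, 0, 0.8, 0, 0, 0, -0.04, 0, 0, 0.8, 0, 0, 0, 0, 0, 0, 0.8]
}}

```text
time_s: 12.7
tcp_pos: [0.5228, 0.2655, 0.1678]
ee_rot: [[-0.141, -0.99, 0.004], [-0.99, 0.141, 0.003], [-0.003, -0.004, -1.0]]
wrist_force: [-0.2, 0.1, 0.4]
gripper_width: 0.798
gripper_force: 0.0
```

Run:
```python
from h import *
s=r.capture("scene");t=r.capture("top");print(r.sense()["tcp_pos"])
a=cv2.resize(s[185:265,255:355],None,fx=6,fy=6,interpolation=cv2.INTER_CUBIC)[:,:,:]
b=cv2.resize(t[285:335,235:310],None,fx=2.6,fy=2.6,interpolation=cv2.INTER_CUBIC)
o=np.zeros((480,800,3),np.uint8);o[:,:600]=a;o[:b.shape[0],605:800]=b[:,:195]
cv2.imwrite("pics/final.png",o)
```

```text
[0.52098738 0.26082812 0.16698863]
```

View pics/final.png

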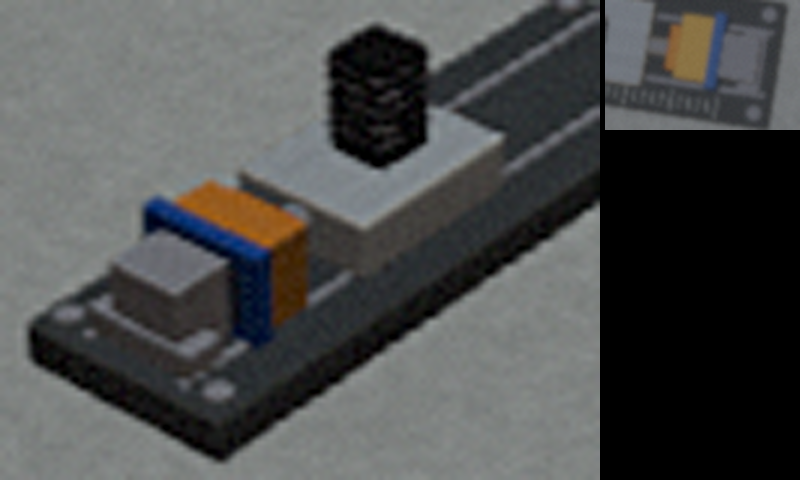

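The block is square against the jaw with the tip behind it, and the carriage has stayed. One check of the spring compression: carriage front to tip/resin before and after, from the top view.

Run:
```python
from h import *
t0=cv2.imread("pics/top0.png").astype(np.float32);t=np.mean([r.capture("top").astype(np.float32) for _ in range(4)],0)
Y=np.array([.147,.989]);X=np.array([.989,-.147]);c=np.array([.488,.031])
def prof(im,y0,y1,xs,z):  # orange index (R-B) and brightness along gauge y
    out=[]
    for y in np.arange(y0,y1,.0005):
        v=[cv2.getRectSubPix(im,(1,1),tuple(map(float,proj("top",[*(c+Y*y+X*x),z]))))[0,0] for x in xs]
        out.append((y,*np.mean(v,0)))
    return np.array(out)
xs=np.arange(-.009,.0091,.001);xo=np.r_[np.arange(-.02,-.014,.001),np.arange(.014,.02,.001)]
def edge(p,sig,lo,hi,sgn):
    k=(p[:,0]>lo)&(p[:,0]<hi);g=np.clip(np.gradient(cv2.GaussianBlur(sig.reshape(-1,1),(1,5),0)[:,0])*sgn,0,None)*k
    i=g.argmax();w=slice(max(i-4,0),i+5);return 1000*(p[w,0]@g[w])/g[w].sum()
for n,im,lo in(("before",t0,.055),("after",t,.012)):
    p=prof(im,lo,lo+.065,xs,.034);o=p[:,3]-p[:,1]
    q=prof(im,lo,lo+.065,xo,.032);b=q[:,1]
    ce=edge(q,b,lo+.015,lo+.06,1)
    print(n,"carriage front",ce,"tip rear",edge(p,o,ce/1000-.03,ce/1000-.004,-1),"tip/resin front",edge(p,o,ce/1000-.03,ce/1000-.004,1) )
```

```text
before carriage front 85.29006583536209 tip rear 71.12993765423847 tip/resin front 64.37516606218607
after carriage front 41.54835213973705 tip rear 30.032121336400696 tip/resin front 24.230343671543043
```

Compression is about 2.6–3.6 mm, so roughly 3–4 N, which agrees with the force reading. Handing in.

```bash
python3 -c "
from station import r
print(r.finish_job())"
```

```text
the job is handed in; nothing more can be done
None
```

The blue block stands upright on the gauge bed, held square against the fixed jaw by the sprung tip at an estimated 3–4 N, the carriage was left in place, and the job is handed in (no verdict was returned).

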